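Click the yellow eyelet die into the setting block

ROBOT

A 7-joint arm with a two-finger parallel gripper is mounted at the origin on the work surface. World frame = base frame: x ahead of the robot, y to its left, z up, the work surface at z = 0. Lengths are in m, angles in rad, forces in N, time in s.
With the tool pointing down it reaches from about 0.425 to 1.025 m from the base axis. Payload 9.4 kg.
Tool frame: the origin (TCP) lies on the centre line of the jaws, within the pads' length; the fingertips stand bot.tip_reach ahead of it and the grasp point (between the pads) lies 11 mm behind it (bot.tip_reach is the distance from the TCP to the fingertips, in m); z points along the fingers, y is the direction in which the jaws open and shut (so a half turn about z gives the same grasp; the last joint's range is limited). The gripper opens to 93 mm and grips with 3 to 60 N. Pads are 15 mm wide; open, the fingers measure 128 mm over their backs; the gripper's body (75 mm by 188 mm) begins 65 mm behind the grasp point.
Start: joints at [1.196, 0.599, -0.003, 1.599, 0.002, 0.943, -0.08], TCP at [0.213, -0.693, 0.227] pointing down, gripper open.
Joint ranges: [-2.57, 2.57], [-0.35, 1.97], [-1.29, 1.29], [0.11, 2.56], [-1.05, 4.19], [0.11, 1.86], [-2.63, 2.63]. Speed limits (rad/s): [2.22, 2.22, 3.01, 3.01, 3.14, 3.14, 3.14].

INTERFACE

Orientations are given as a rotation vector (axis times angle).
In Python, from bench import bot gives the robot as it stands.
- The arm moves only by the tool drive_tool, never from a script. Its argument "increments" is one flat list of numbers, 6 for each row, row after row: the shift along the tool's x, y, z in m, then the turn, a rotation vector about the tool's x, y, z in degrees. In form: [x, y, z, ax, ay, az, x, y, z, ax, ay, az, ...]. A call has 1 to 5 rows; each row shifts and turns the commanded pose from where the row before left it, along the tool's axes as they then stand; what a row does not reach is not made up. A row lasts 1/12 s, in which the tool goes at most 41.7 mm and 7.16 degrees, less where a joint would pass 70% of its speed; a pose out of reach is approached as far as the arm can. A call is refused whole if a number of a shift passes 0.0417 or a number of a turn 7.16, either way. A call with a gripper value outside its range is refused whole. "jaw" is the opening, from -1 (shut) to 1 (fully open), set as the call begins (left out, the last holds). The fingers move at their own pace and stop on an object; "force" is the grip in N (left out, the last holds). Time passes only in rows, so rows that do not move let the fingers close. It gives the time, the measured TCP pose, the force and the opening at its end, in the units of the state.
- bot.read_state(): the state, without advancing time (a new reading comes with each control period).
- bot.camera(name): name is "scene" or "top"; returns the picture (400x640x3 uint8, red, green, blue); there is no depth.
- bot.camera_params(name): a dict with "intrinsics" (3x3 intrinsics, pixels), "dist" ([k1, k2, p1, p2, k3] as OpenCV has them; the pictures are not rectified), "R" (3x3) and "t" (3): a world point X has camera coordinates R X + t. Camera axes: x right, y down, z forward; pixel columns grow to the right and rows downward; lengths in m; the calibration is good to about 2 mm. A picture is of the moment at which its call begins. camera_params takes no time and is no camera call.
- bot.hand_in(): hands the job in, once; it reports no verdict.
Trained networks look in the newest picture that a camera, given by its name, has taken for a name from the list of things; names that differ only in an ending like _2 or _b are one class to them, and where a whole thing is asked for, a point or a joint stands for the part that bears it (a point fixed in the world has none). Each returns a list of dicts, best first, with "confidence" (0 to 1); they miss things now and then, are a little off and sometimes report something else, mostly with a low value. They report only what shows in the picture. A call takes as long as a camera call.
- bot.boxes_of(target, camera): "at" ([row, column] in pixels, amid what is visible of it).
- bot.mark_of(target, camera): "at" ([row, column] in pixels: a listed point, or the origin of a listed thing).
The state is a dict: "clock": time; "joint_positions": joint angles; "qvel": joint speeds; "joint_torque": joint torques, N m; "tcp_pos": TCP position; "tool_rot": TCP orientation; "ft_force": force on the tool from outside, world axes, zero at the start; "wrist_torque": the same for the moment, N m; "gripper_width": opening from 0.0 (shut) to 1.0 (fully open).
Only numpy, scipy, OpenCV 4.12 (cv2) and the standard library are available. Lean on these libraries where they do the work, as an engineer would, in place of code of your own. Each camera call takes 0.05 s, during which the arm holds its last target.

TASK

Take the yellow setting die out of the wooden rack, stand it in the socket of the green setting block and push it down past the sprung balls until it clicks fully home, its flange flush on the block. Leave the red and the blue die in the rack, and let go of the yellow one.

Things in the scene. Friction and masses are not known exactly. Their poses are not given: they have to be found in the camera images.
- yellow_grip (a point): Yellow die, 100-170 g, upright, 97 mm tall, round about z. From below: foot 16 to 28 mm across, 10 tall; shank 28 across, 10 tall; neck 20 across; yellow flange 58 across, 6 thick, underside 51 mm up; aluminium head 36 across, 40 tall with yellow band and flat yellow top. Point: centre of the head, where to grip: 26 mm above the flange's underside, 20 below the top, 77 above the bottom.
- red_grip (a point): Red die, same shape; point: centre of its head. All three hang by their flanges on top of a fixed wooden rack, 80 x 270 mm, 60 tall, in three 34 mm square holes in a row, 85 mm apart along the rack; the order changes. A die is out of its hole when lifted 55 mm; the heads of the others reach 106 mm above the table.
- blue_grip (a point): Blue die, same shape; point: centre of its head. Hangs in the same rack.
- socket_mouth (a point): Centre of the mouth of the round socket, at the top of the fixed green block (62 mm high, base 130 mm square), z up. Mouth 50 mm across, flaring in to 31 mm at 9 mm depth. Four sprung balls 26 mm down stop a die put in, about 23 mm short of home; a straight push of 8 to 15 N on its head takes it past. Home: flange on the block, centre of head 26 mm and its top 46 mm above this point.

How it is judged:
By the outcome, as a careful person would: the job done as asked, in the order asked, and still so for the second after the job is handed in, with the robot touching nothing.
It also fails if it takes over 45 s, if anything falls off the work surface, if the arm or the gripper's body presses on something with over 40 N, if the wrist force passes 120 N, or if a joint passes its speed limit or range.

## Working session

There is one attempt and no reset: what is moved stays moved. The work goes in short steps, Python scripts to look and compute and a tool call to move; the robot and the scene stay as the last step left them, time stands still between calls to the robot, and variables do not carry over. Pictures are saved under pics/ and viewed, and the job is handed in when it is done.

Besides the shell and the picture viewer there is one more tool, called after "Emit:" as name(argument=value, ...) on one line, values as JSON. drive_tool: Moves the arm, as the interface text tells. Its arguments: {"type":"object","properties":{"increments":{"type":"array","items":{"type":"number"}},"jaw":{"type":"number"},"force":{"type":"number"}},"required":["increments"]}

```bash
mkdir -p pics
cat > h.py <<'E'
from bench import bot
import numpy as np, cv2
def save(n,f):
    im=bot.camera(n); cv2.imwrite('pics/'+f,im[:,:,::-1]); return im
def ray(n,rc):
    p=bot.camera_params(n);K=np.array(p['intrinsics']);R=np.array(p['R']);t=np.array(p['t'])
    u=cv2.undistortPoints(np.array([[[rc[1],rc[0]]]],float),K,np.array(p['dist']))[0,0]
    return -R.T@t, R.T@np.array([u[0],u[1],1])
def atz(n,rc,z):
    c,d=ray(n,rc); return c+d*(z-c[2])/d[2]
def tri(a,b):
    (c1,d1),(c2,d2)=ray('scene',a),ray('top',b)
    d1=d1/np.linalg.norm(d1);d2=d2/np.linalg.norm(d2)
    s=np.linalg.lstsq(np.c_[d1,-d2],c2-c1,rcond=None)[0]
    p,q=c1+d1*s[0],c2+d2*s[1]; return (p+q)/2,np.linalg.norm(p-q)
E
python3 - <<'E'
from h import *
np.set_printoptions(precision=4,suppress=True)
for c in('scene','top'): save(c,c+'0.png')
for t in('yellow_grip','red_grip','blue_grip','socket_mouth'):
    m={c:bot.mark_of(t,c) for c in('scene','top')}
    z=.062 if t[0]=='s' else .086
    for c in m:
        for k in m[c][:2]: print(t,c,np.array(k['at']),k['confidence'],atz(c,k['at'],z))
    if m['scene'] and m['top']: print('tri',tri(m['scene'][0]['at'],m['top'][0]['at']))
s=bot.read_state();print(s,bot.tip_reach)
E
```

```text
yellow_grip scene [187.3 355.2] 0.82 [0.5424 0.1509 0.086 ]
yellow_grip top [204.3 285.2] 0.83 [0.5368 0.1432 0.086 ]
tri (array([0.5394, 0.1476, 0.084 ]), np.float64(0.009217993756360897))
red_grip scene [175.8 389.9] 0.85 [0.5514 0.2329 0.086 ]
red_grip top [200.6 247.8] 0.72 [0.547  0.2308 0.086 ]
tri (array([0.5485, 0.2332, 0.0832]), np.float64(0.0037450150849293786))
blue_grip scene [166.  419.4] 0.65 [0.5593 0.3068 0.086 ]
blue_grip top [197.8 209.8] 0.67 [0.5553 0.3213 0.086 ]
tri (array([0.5541, 0.319 , 0.0793]), np.float64(0.009869967526096552))
socket_mouth scene [264.1 167.8] 0.9 [ 0.5116 -0.2365  0.062 ]
socket_mouth top [213.8 452.9] 0.7 [ 0.5122 -0.2456  0.062 ]
tri (array([ 0.5129, -0.2404,  0.0658]), np.float64(0.008038201631546458))
{'clock': 0.5, 'joint_positions': array([ 1.1963,  0.5993, -0.0025,  1.5994,  0.0018,  0.9429, -0.0798]), 'qvel': array([-0.0007, -0.0022, -0.0006,  0.0001,  0.    ,  0.0012,  0.0021]), 'joint_torque': array([ -0.0027, -76.4192,   1.4945, -25.2509,  -0.0524,   0.011 ,
         0.    ]), 'tcp_pos': array([ 0.2127, -0.6931,  0.2266]), 'tool_rot': array([-3.1068, -0.466 ,  0.0001]), 'ft_force': array([-0.3116,  0.2555,  0.1914]), 'wrist_torque': array([-0.0112,  0.0326, -0.0407]), 'gripper_width': 1.0016146619500845} 0.008
```

View pics/scene0.png

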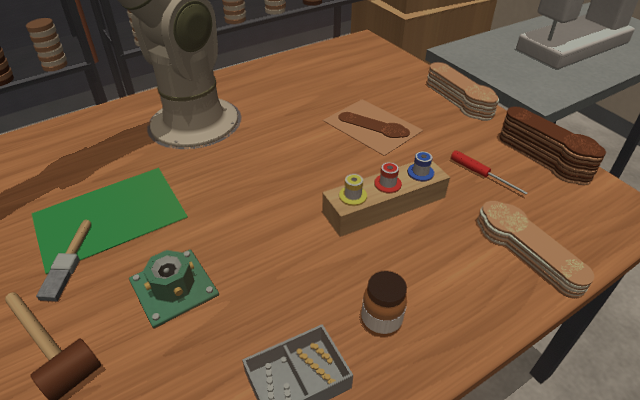

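View pics/top0.png

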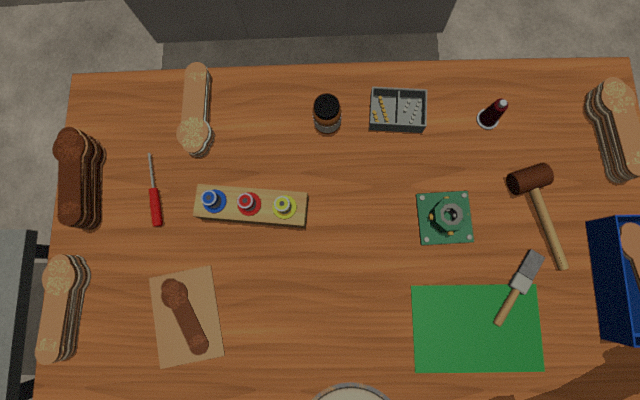

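The pictures show the rack with yellow at scene (187,355) and top (204,285), nearest the green block. The block is at scene (270,168) and top (214,450). I'll zoom in to refine these.

Run:
```python
import cv2,numpy as np
s=cv2.imread('pics/scene0.png');t=cv2.imread('pics/top0.png')
def c(im,r,k):return cv2.resize(im[r-25:r+25,k-33:k+33],(396,300),interpolation=cv2.INTER_CUBIC)
cv2.imwrite('pics/z0.png',np.vstack([np.hstack([c(s,187,355),c(t,204,283)]),np.hstack([c(s,270,168),c(t,215,450)])]))
```

```text
(no output)
```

View pics/z0.png

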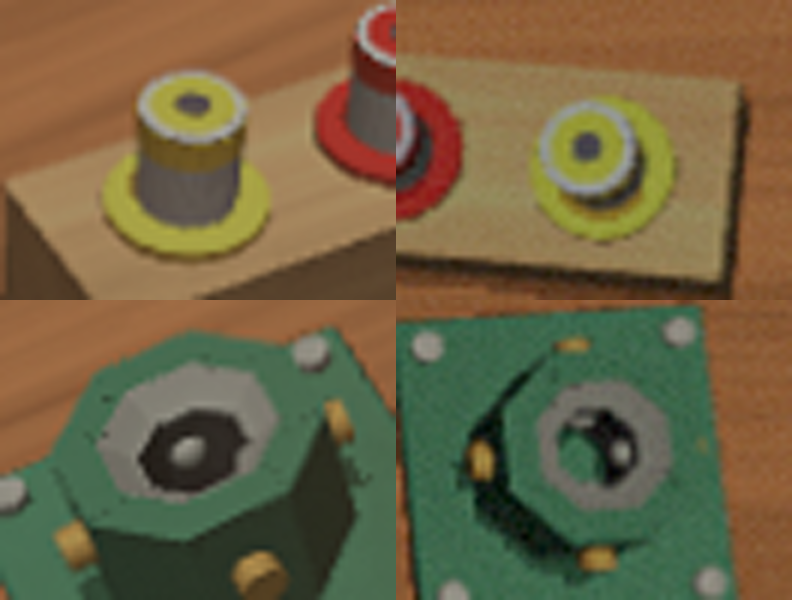

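Run:
```python
from h import *
np.set_printoptions(precision=4,suppress=True)
print('ytop',atz('scene',(178.8,353.6),.106),atz('top',(203.1,281.4),.106))
print('yfl',atz('scene',(194.8,352.6),.066),atz('top',(206.6,284.1),.066))
print('mouth',atz('scene',(267.1,165.9),.062),atz('top',(213.9,451.3),.062))
# px scale and 2-view LSQ for whole: tri
print(tri((178.8,353.6),(203.1,281.4)),tri((194.8,352.6),(206.6,284.1)),tri((267.1,165.9),(213.9,451.3)))
for c in('scene','top'): print(ray(c,(200,320)))
# rack direction: red/blue/yel head tops from color
im=cv2.imread('pics/top0.png');hsv=cv2.cvtColor(im,cv2.COLOR_BGR2HSV)
```

```text
ytop [0.5378 0.1489 0.106 ] [0.5359 0.149  0.106 ]
yfl [0.5405 0.1471 0.066 ] [0.5351 0.1486 0.066 ]
mouth [ 0.5165 -0.2418  0.062 ] [ 0.5121 -0.2419  0.062 ]
(array([0.5363, 0.1496, 0.1045]), np.float64(0.0007994421997192507)) (array([0.5362, 0.1498, 0.0612]), np.float64(0.0010665096609246067)) (array([ 0.5129, -0.2422,  0.0585]), np.float64(0.0016237999665172703))
(array([ 1.1017, -0.2915,  0.707 ]), array([-0.6183,  0.3961, -0.6791]))
(array([0.3822, 0.0271, 0.9012]), array([ 0.1963,  0.0427, -0.9797]))
```

```bash
cat > plan.py <<'E'
import sys
from h import *
from scipy.spatial.transform import Rotation as Ro
# args: x y z yaw(deg of tool x) nmax rows step
np.set_printoptions(precision=4,suppress=True)
x,y,z,yaw=map(float,sys.argv[1:5]); st=float(sys.argv[5]) if len(sys.argv)>5 else .038
s=bot.read_state();p=s['tcp_pos'];R=Ro.from_rotvec(s['tool_rot'])
T=Ro.from_euler('z',yaw,degrees=True)*Ro.from_euler('x',180,degrees=True)
tg=np.array([x,y,z])
n=int(np.ceil(max(np.linalg.norm(tg-p)/st,np.degrees((R.inv()*T).magnitude())/6.5,1)))
w=(R.inv()*T).as_rotvec()
print('rows',n,'dist',np.linalg.norm(tg-p)); out=[]
for i in range(n):
    d=R.inv().apply((tg-p)/(n-i)); dr=(R.inv()*T).as_rotvec(degrees=True)/(n-i)
    row=[round(v,4) for v in d]+[round(v,2) for v in dr]; out.append(row)
    p=p+R.apply(row[:3]); R=R*Ro.from_rotvec(row[3:],degrees=True)
for k in range(0,min(n,30),5): print(sum(out[k:k+5],[]))
E
python3 plan.py .53 -.22 .227 50; python3 plan.py .5365 .149 .18 84
```

```text
rows 15 dist 0.5696350095364959
[np.float64(0.0295), np.float64(-0.0239), np.float64(-0.0), np.float64(-0.0), np.float64(0.0), np.float64(-2.2), np.float64(0.0304), np.float64(-0.0228), np.float64(-0.0), np.float64(-0.0), np.float64(0.0), np.float64(-2.2), np.float64(0.0312), np.float64(-0.0216), np.float64(-0.0), np.float64(-0.0), np.float64(0.0), np.float64(-2.2), np.float64(0.032), np.float64(-0.0204), np.float64(-0.0), np.float64(-0.0), np.float64(0.0), np.float64(-2.19), np.float64(0.0328), np.float64(-0.0192), np.float64(-0.0), np.float64(-0.0), np.float64(0.0), np.float64(-2.2)]
[np.float64(0.0335), np.float64(-0.0179), np.float64(-0.0), np.float64(-0.0), np.float64(0.0), np.float64(-2.19), np.float64(0.0342), np.float64(-0.0166), np.float64(-0.0), np.float64(-0.0), np.float64(0.0), np.float64(-2.2), np.float64(0.0348), np.float64(-0.0153), np.float64(-0.0), np.float64(-0.0), np.float64(0.0), np.float64(-2.19), np.float64(0.0353), np.float64(-0.0139), np.float64(-0.0001), np.float64(-0.0), np.float64(0.0), np.float64(-2.2), np.float64(0.0358), np.float64(-0.0126), np.float64(-
[... 2731 characters left out ...]
at64(-2.79), np.float64(0.0376), np.float64(-0.0011), np.float64(0.002), np.float64(-0.0), np.float64(-0.0), np.float64(-2.79), np.float64(0.0376), np.float64(0.0007), np.float64(0.0019), np.float64(-0.0), np.float64(-0.0), np.float64(-2.79)]
[np.float64(0.0375), np.float64(0.0026), np.float64(0.002), np.float64(-0.0), np.float64(-0.0), np.float64(-2.78), np.float64(0.0373), np.float64(0.0044), np.float64(0.0019), np.float64(-0.0), np.float64(-0.0), np.float64(-2.79), np.float64(0.037), np.float64(0.0062), np.float64(0.002), np.float64(-0.0), np.float64(-0.0), np.float64(-2.78), np.float64(0.0367), np.float64(0.0079), np.float64(0.0019), np.float64(-0.0), np.float64(-0.0), np.float64(-2.79)]
```

Emit:
drive_tool(increments=[0.03,-0.024,0,0,0,-2.2,0.03,-0.023,0,0,0,-2.2,0.031,-0.022,0,0,0,-2.2,0.032,-0.02,0,0,0,-2.2,0.033,-0.019,0,0,0,-2.2], jaw=1)

```text
clock: 0.92
tcp_pos: [0.3192, -0.5338, 0.2268]
tool_rot: [3.047, 0.764, 0.0]
ft_force: [1.0, -0.4, -0.2]
gripper_width: 0.997
```

Emit:
drive_tool(increments=[0.034,-0.018,0,0,0,-2.2,0.034,-0.017,0,0,0,-2.2,0.035,-0.015,0,0,0,-2.2,0.035,-0.014,0,0,0,-2.2,0.036,-0.013,0,0,0,-2.2])

```text
clock: 1.33
tcp_pos: [0.425, -0.3753, 0.2269]
tool_rot: [2.959, 1.053, 0.0]
ft_force: [1.2, 0.0, 0.3]
gripper_width: 1.003
```

Emit:
drive_tool(increments=[0.036,-0.011,0,0,0,-2.2,0.037,-0.01,0,0,0,-2.2,0.037,-0.008,0,0,0,-2.2,0.037,-0.007,0,0,0,-2.2,0.038,-0.006,0,0,0,-2.2])

```text
clock: 1.75
tcp_pos: [0.5305, -0.2173, 0.2269]
tool_rot: [2.845, 1.331, 0.0]
ft_force: [1.2, -0.5, -0.8]
gripper_width: 0.997
```

```bash
sed -i 's/round(v,4)/round(float(v),4)+0.0/;s/round(v,2)/round(float(v),1)+0.0/' plan.py; python3 plan.py .5365 .149 .18 84
```

```text
rows 10 dist 0.36933387996268585
[0.0285, -0.023, 0.0047, 0.0, 0.0, -3.4, 0.0298, -0.0213, 0.0047, 0.0, 0.0, -3.4, 0.031, -0.0195, 0.0047, 0.0, 0.0, -3.4, 0.0321, -0.0176, 0.0047, 0.0, 0.0, -3.4, 0.0331, -0.0157, 0.0047, 0.0, 0.0, -3.4]
[0.034, -0.0137, 0.0047, 0.0, 0.0, -3.4, 0.0348, -0.0116, 0.0046, 0.0, 0.0, -3.4, 0.0354, -0.0095, 0.0047, 0.0, 0.0, -3.3, 0.0358, -0.0075, 0.0046, 0.0, 0.0, -3.4, 0.0363, -0.0054, 0.0047, 0.0, 0.0, -3.3]
```

Emit:
drive_tool(increments=[0.0285,-0.023,0.0047,0,0,-3.4,0.03,-0.0213,0.0047,0,0,-3.4,0.031,-0.0195,0.0047,0,0,-3.4,0.032,-0.0176,0.0047,0,0,-3.4,0.033,-0.0157,0.0047,0,0,-3.4])

```text
clock: 2.17
tcp_pos: [0.5328, -0.034, 0.2032]
tool_rot: [2.616, 1.739, 0.001]
ft_force: [0.9, -0.7, -1.0]
gripper_width: 1.005
```

Emit:
drive_tool(increments=[0.034,-0.0137,0.0047,0,0,-3.4,0.035,-0.0116,0.0047,0,0,-3.4,0.0355,-0.0095,0.0047,0,0,-3.3,0.036,-0.0075,0.0047,0,0,-3.4,0.036,-0.0054,0.0047,0,0,-3.3])

```text
clock: 2.58
tcp_pos: [0.5363, 0.1496, 0.1797]
tool_rot: [2.334, 2.102, 0.001]
ft_force: [0.1, -0.3, -0.6]
gripper_width: 1.001
```

Emit:
drive_tool(increments=[0,0,0,0,0,0])

```text
clock: 2.67
tcp_pos: [0.5358, 0.1561, 0.1795]
tool_rot: [-2.323, -2.111, -0.006]
ft_force: [0.3, 0.4, 0.7]
gripper_width: 0.998
```

```bash
python3 plan.py .5365 .149 .18 84
python3 - <<'E'
from h import *
save('scene','s1.png');a=cv2.imread('pics/s1.png');cv2.imwrite('pics/s1z.png',cv2.resize(a[80:260,260:500],None,fx=3,fy=3))
save('top','t1.png')
E
```

```text
rows 1 dist 0.007183934725024779
[-0.007, 0.0013, -0.0006, 0.0, -0.3, 0.5]
```

View pics/s1z.png

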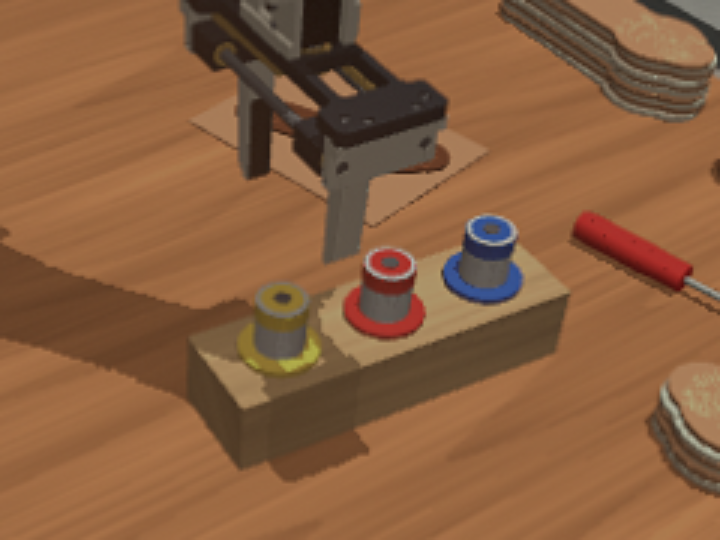

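The open gripper hangs behind and above the rack. The far finger is at about (25,85) in full-picture pixels past the crop, and the near one is over the rack's far side. I'll check the settled pose and project the finger tips.

```bash
python3 plan.py .5365 .149 .14 84
python3 - <<'E'
from h import *
from scipy.spatial.transform import Rotation as Ro
s=bot.read_state();R=Ro.from_rotvec(s['tool_rot']).as_matrix();print(s['tcp_pos'])
for n,f in(('scene','s1.png'),('top','t1.png')):
    p=bot.camera_params(n);im=cv2.imread('pics/'+f)
    pts=np.array([s['tcp_pos']+R@np.array([x,y,.008]) for y in(-.064,-.0465,.0465,.064) for x in(-.0075,.0075)]+[[.5365,.149,.106]])
    q=cv2.projectPoints(pts,cv2.Rodrigues(np.array(p['R']))[0],np.array(p['t']),np.array(p['intrinsics']),np.array(p['dist']))[0][:,0]
    c=q[-1].astype(int);o=np.array([c[0]-40,c[1]-50]);z=cv2.resize(im[o[1]:o[1]+90,o[0]:o[0]+80],None,fx=5,fy=5)
    for a in q: cv2.circle(z,tuple(((a-o+.5)*5).astype(int)),3,(255,0,255),-1)
    cv2.imwrite('pics/p_'+f,z)
    if n=='scene':A=z
cv2.imwrite('pics/p1.png',np.hstack([A,z]))
E
```

```text
rows 2 dist 0.039458082224088996
[-0.0001, 0.0003, 0.0197, 0.0, 0.0, 0.0, -0.0002, 0.0002, 0.0198, 0.0, 0.0, 0.0]
[0.53603749 0.14933683 0.17945393]
```

View pics/p1.png

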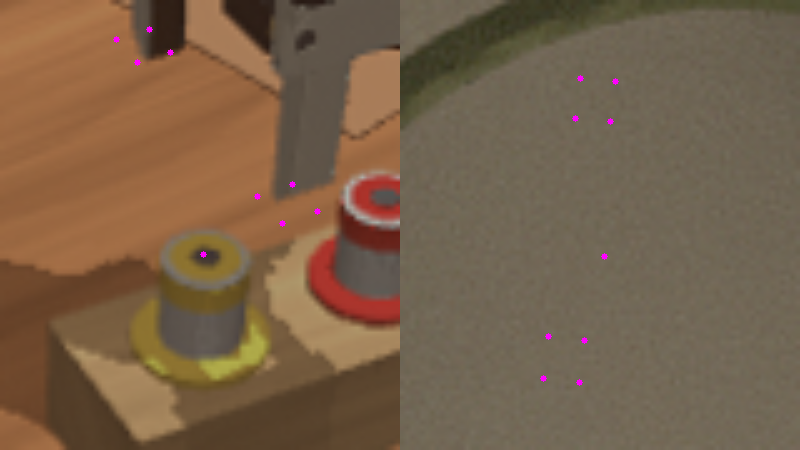

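The marks are shifted because the picture was taken during the overshoot. I'll go down to just above the head and recheck.

Emit:
drive_tool(increments=[0,0,0.02,0,0,0,0,0,0.02,0,0,0,0,0,0.01,0,0,0,0,0,0,0,0,0,0,0,0,0,0,0])

```text
clock: 3.18
tcp_pos: [0.5363, 0.1467, 0.1296]
tool_rot: [-2.339, -2.098, 0.002]
ft_force: [-0.2, -0.6, 0.5]
gripper_width: 0.999
```

```bash
python3 plan.py .5365 .149 .079 84
python3 - <<'E'
from h import *
from scipy.spatial.transform import Rotation as Ro
save('scene','s2.png')
s=bot.read_state();R=Ro.from_rotvec(s['tool_rot']).as_matrix();print(s['tcp_pos'])
for n,f in(('scene','s2.png'),):
    p=bot.camera_params(n);im=cv2.imread('pics/'+f)
    pts=np.array([s['tcp_pos']+R@np.array([x,y,.008]) for y in(-.064,-.0465,.0465,.064) for x in(-.0075,.0075)]+[[.5365,.149,.106]])
    q=cv2.projectPoints(pts,cv2.Rodrigues(np.array(p['R']))[0],np.array(p['t']),np.array(p['intrinsics']),np.array(p['dist']))[0][:,0]
    c=q[-1].astype(int);o=np.array([c[0]-50,c[1]-50]);z=cv2.resize(im[o[1]:o[1]+90,o[0]:o[0]+110],None,fx=6,fy=6)
    for a in q: cv2.circle(z,tuple(((a-o+.5)*6).astype(int)),3,(255,0,255),-1)
    cv2.imwrite('pics/p2.png',z)
E
```

```text
rows 2 dist 0.05064023957690049
[0.0012, 0.0, 0.0253, 0.0, 0.0, -0.1, 0.0011, 0.0, 0.0253, 0.0, 0.0, -0.1]
[0.53663073 0.14712343 0.13012858]
```

View pics/p2.png

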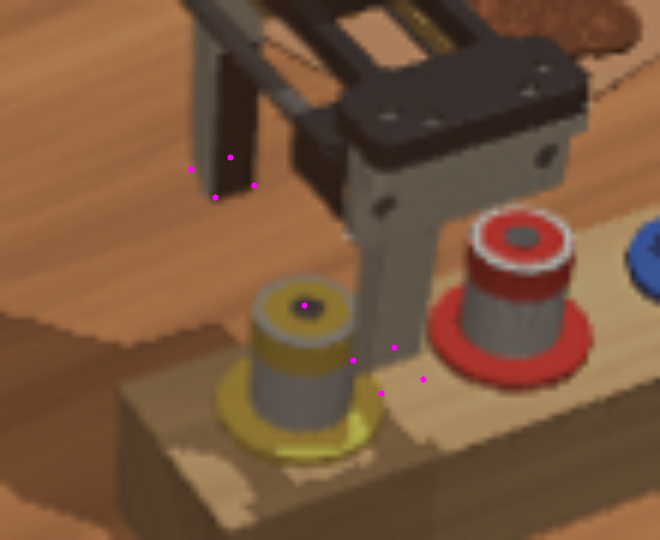

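The finger tips match the projection well. I'll descend and grip.

Emit:
drive_tool(increments=[0.001,0,0.018,0,0,0,0.001,0,0.018,0,0,0,0,0,0.014,0,0,0,0,0,0,0,0,0,0,0,0,0,0,0])

```text
clock: 3.65
tcp_pos: [0.5367, 0.1496, 0.0802]
tool_rot: [2.337, 2.099, -0.0]
ft_force: [0.4, -0.5, 0.3]
gripper_width: 1.004
```

Emit:
drive_tool(increments=[0,0,0,0,0,0,0,0,0,0,0,0,0,0,0,0,0,0,0,0,0,0,0,0,0,0,0,0,0,0], jaw=-1, force=30)

```text
clock: 4.07
tcp_pos: [0.5367, 0.1497, 0.0801]
tool_rot: [2.337, 2.099, 0.001]
ft_force: [0.5, 1.0, 0.7]
gripper_width: 0.689
```

Emit:
drive_tool(increments=[0,0,0,0,0,0,0,0,0,0,0,0,0,0,0,0,0,0,0,0,0,0,0,0,0,0,0,0,0,0])

```text
clock: 4.48
tcp_pos: [0.5365, 0.1498, 0.0796]
tool_rot: [-2.337, -2.099, 0.0]
ft_force: [0.3, -0.6, -0.6]
gripper_width: 0.381
```

Emit:
drive_tool(increments=[0,0,0,0,0,0,0,0,0,0,0,0,0,0,0,0,0,0,0,0,-0.008,0,0,0,0,0,-0.015,0,0,0], force=55)

```text
clock: 4.9
tcp_pos: [0.5355, 0.1495, 0.1019]
tool_rot: [-2.336, -2.099, 0.004]
ft_force: [-0.2, 0.3, 0.1]
gripper_width: 0.378
```

Emit:
drive_tool(increments=[0,0,-0.02,0,0,0,0,0,-0.022,0,0,0,0,0,-0.022,0,0,0,0,0,-0.02,0,0,0,0,0,-0.01,0,0,0])

```text
clock: 5.32
tcp_pos: [0.537, 0.15, 0.1993]
tool_rot: [2.336, 2.099, 0.004]
ft_force: [0.7, -0.4, -0.5]
gripper_width: 0.378
```

```bash
python3 plan.py .5135 -.242 .187 84
python3 - <<'E'
from h import *
a=save('scene','s3.png')[:,:,::-1];cv2.imwrite('pics/s3z.png',cv2.resize(a[80:260,260:500],None,fx=3,fy=3))
E
```

```text
rows 11 dist 0.3929380363802274
[-0.0357, 0.0017, 0.0011, 0.0, 0.0, 0.0, -0.0357, 0.0017, 0.0011, 0.0, 0.0, 0.0, -0.0357, 0.0017, 0.0011, 0.0, 0.0, 0.0, -0.0357, 0.0017, 0.0011, 0.0, 0.0, 0.0, -0.0356, 0.0017, 0.0011, 0.0, 0.0, 0.0]
[-0.0357, 0.0017, 0.0011, 0.0, 0.0, 0.0, -0.0356, 0.0017, 0.0011, 0.0, 0.0, 0.0, -0.0357, 0.0016, 0.0011, 0.0, 0.0, 0.0, -0.0356, 0.0017, 0.0011, 0.0, 0.0, 0.0, -0.0357, 0.0016, 0.001, 0.1, 0.0, -0.1]
[-0.0356, 0.0016, 0.0011, 0.0, -0.1, 0.0]
```

View pics/s3z.png

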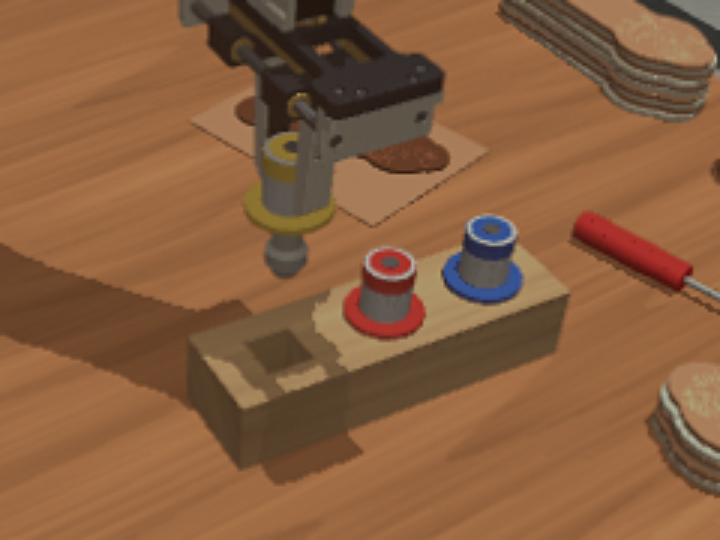

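The yellow die is held upright in the jaws and is clear of the rack, whose left hole is now empty. Red and blue haven't moved. Next I'll carry it to the socket, slowing down towards the end.

Emit:
drive_tool(increments=[-0.02,0.001,0,0,0,0,-0.036,0.0017,0,0,0,0,-0.036,0.0017,0,0,0,0,-0.036,0.0017,0,0,0,0,-0.036,0.0017,0,0,0,0])

```text
clock: 5.78
tcp_pos: [0.5259, -0.0157, 0.1958]
tool_rot: [-2.336, -2.1, 0.002]
ft_force: [0.3, -0.5, -1.2]
gripper_width: 0.38
```

Emit:
drive_tool(increments=[-0.036,0.0017,0,0,0,0,-0.036,0.0017,0,0,0,0,-0.036,0.0017,0,0,0,0,-0.036,0.0017,0,0,0,0,-0.03,0.0014,0,0,0,0])

```text
clock: 6.2
tcp_pos: [0.5152, -0.1907, 0.1957]
tool_rot: [-2.338, -2.097, 0.002]
ft_force: [0.4, -0.1, -1.2]
gripper_width: 0.382
```

Emit:
drive_tool(increments=[-0.025,0.0012,0,0,0,0,-0.018,0.001,0,0,0,0,-0.01,0.001,0,0,0,0,0,0,0,0,0,0,0,0,0,0,0,0])

```text
clock: 6.62
tcp_pos: [0.5136, -0.2404, 0.1961]
tool_rot: [-2.337, -2.098, -0.0]
ft_force: [0.6, 0.5, -0.8]
gripper_width: 0.379
```

```bash
python3 plan.py .5135 -.242 .187 84
python3 - <<'E'
from h import *
a=save('scene','s4.png')[:,:,::-1];cv2.imwrite('pics/s4z.png',cv2.resize(a[140:340,70:270],None,fx=3,fy=3))
E
```

```text
rows 1 dist 0.009211634867063855
[-0.0017, 0.0001, 0.0091, 0.0, 0.0, -0.1]
```

View pics/s4z.png

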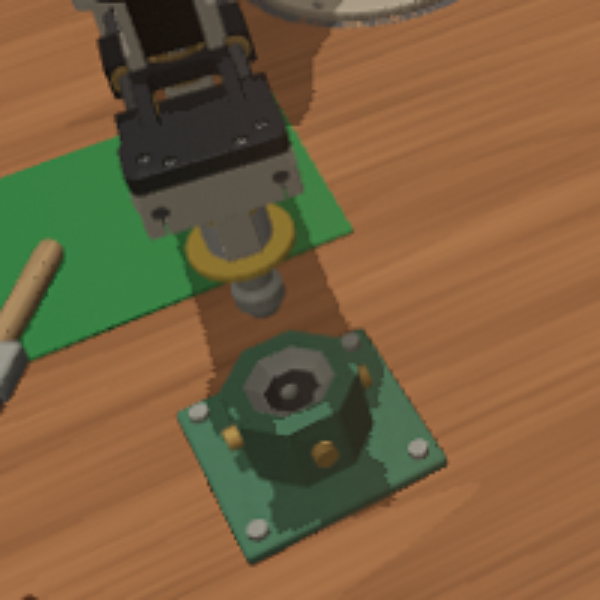

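The die hangs upright above the block, behind and up in this view as it should at this height. I'll lower it to just above the mouth and check the alignment.

Emit:
drive_tool(increments=[-0.0015,0,0.015,0,0,0,0,0,0.02,0,0,0,0,0,0.018,0,0,0,0,0,0.006,0,0,0,0,0,0,0,0,0])

```text
clock: 7.08
tcp_pos: [0.5132, -0.2406, 0.1364]
tool_rot: [-2.333, -2.1, 0.001]
ft_force: [-0.6, 0.4, -1.8]
gripper_width: 0.377
```

```bash
python3 plan.py .5135 -.242 .107 84
python3 - <<'E'
from h import *
a=save('scene','s5.png')[:,:,::-1];b=save('top','t5.png')[:,:,::-1]
s=bot.read_state()['tcp_pos']
p=bot.camera_params('scene');o=np.array([100,180]);z=cv2.resize(a[180:320,100:250],None,fx=5,fy=5,interpolation=cv2.INTER_CUBIC)
def pr(P):return cv2.projectPoints(np.array(P,float),cv2.Rodrigues(np.array(p['R']))[0],np.array(p['t']),np.array(p['intrinsics']),np.array(p['dist']))[0][:,0]
th=np.linspace(0,2*np.pi,60)
def circ(c,r,zz,col):
    q=(pr([[c[0]+r*np.cos(t),c[1]+r*np.sin(t),zz] for t in th])-o+.5)*5
    cv2.polylines(z,[q.astype(np.int32)],True,col,1)
circ((.5135,-.242),.025,.062,(255,0,255)); circ(s,.029,s[2]-.014,(255,0,0)); circ(s,.008,s[2]-.071,(0,0,255)); circ(s,.014,s[2]-.061,(0,0,255))
cv2.imwrite('pics/s5z.png',z)
E
```

```text
rows 1 dist 0.029393793528190503
[-0.0014, 0.0005, 0.0294, -0.1, -0.1, 0.0]
```

View pics/s5z.png

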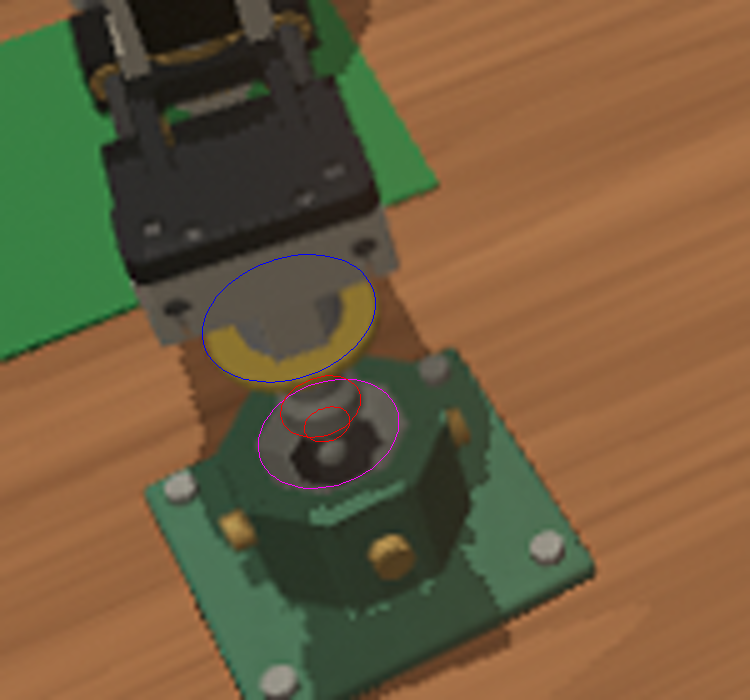

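The projected flange, foot and mouth circles fall on the real ones. I'll correct 1.4 mm sideways and lower to the balls.

Emit:
drive_tool(increments=[-0.0014,0.0004,0,0,0,0,0,0,0.008,0,0,0,0,0,0.008,0,0,0,0,0,0.007,0,0,0,0,0,0.003,0,0,0])

```text
clock: 7.6
tcp_pos: [0.5139, -0.2432, 0.1108]
tool_rot: [-2.336, -2.099, -0.001]
ft_force: [-0.7, 3.5, 0.3]
gripper_width: 0.378
```

Emit:
drive_tool(increments=[0,0,0.003,0,0,0,0,0,0.002,0,0,0,0,0,0,0,0,0])

```text
clock: 7.85
tcp_pos: [0.5136, -0.2432, 0.1059]
tool_rot: [-2.335, -2.099, -0.0]
ft_force: [0.5, 4.7, -0.9]
gripper_width: 0.378
```

A side force of 4.7 N in +y means the die rests against the -y side of the bore, so I'll ease it over by 1 mm.

Emit:
drive_tool(increments=[0.0012,0,0,0,0,0,0,0,0,0,0,0,0,0,0,0,0,0])

```text
clock: 8.1
tcp_pos: [0.5138, -0.2429, 0.1065]
tool_rot: [-2.337, -2.099, 0.001]
ft_force: [0.1, 2.9, -2.7]
gripper_width: 0.381
```

Emit:
drive_tool(increments=[0,0,0.003,0,0,0,0,0,0.003,0,0,0,0,0,0,0,0,0])

```text
clock: 8.35
tcp_pos: [0.5146, -0.2428, 0.1008]
tool_rot: [2.336, 2.099, 0.001]
ft_force: [-0.9, 3.0, 3.1]
gripper_width: 0.379
```

Emit:
drive_tool(increments=[0.0012,0,0.002,0,0,0,0,0,0.002,0,0,0,0,0,0,0,0,0])

```text
clock: 8.6
tcp_pos: [0.5147, -0.2421, 0.0969]
tool_rot: [2.336, 2.098, 0.001]
ft_force: [1.2, 0.5, -3.5]
gripper_width: 0.378
```

Emit:
drive_tool(increments=[0,0,0.003,0,0,0,0,0,0.003,0,0,0,0,0,0,0,0,0])

```text
clock: 8.85
tcp_pos: [0.5142, -0.242, 0.09]
tool_rot: [2.337, 2.099, -0.0]
ft_force: [1.7, 0.5, -5.9]
gripper_width: 0.38
```

Emit:
drive_tool(increments=[0,0,0.003,0,0,0,0,0,0.003,0,0,0,0,0,0.001,0,0,0,0,0,0,0,0,0])

```text
clock: 9.18
tcp_pos: [0.5136, -0.2416, 0.0824]
tool_rot: [-2.336, -2.098, 0.001]
ft_force: [1.9, -1.1, -17.2]
gripper_width: 0.378
```

Run:
```python
from h import *
a=save('scene','s6.png')[:,:,::-1]
cv2.imwrite('pics/s6z.png',cv2.resize(a[180:320,100:250],None,fx=5,fy=5,interpolation=cv2.INTER_CUBIC))
s=bot.read_state();print(s['tcp_pos'],s['ft_force'])
```

```text
[ 0.51350163 -0.24155634  0.08230964] [  2.44267233   0.06938756 -18.15997618]
```

View pics/s6z.png

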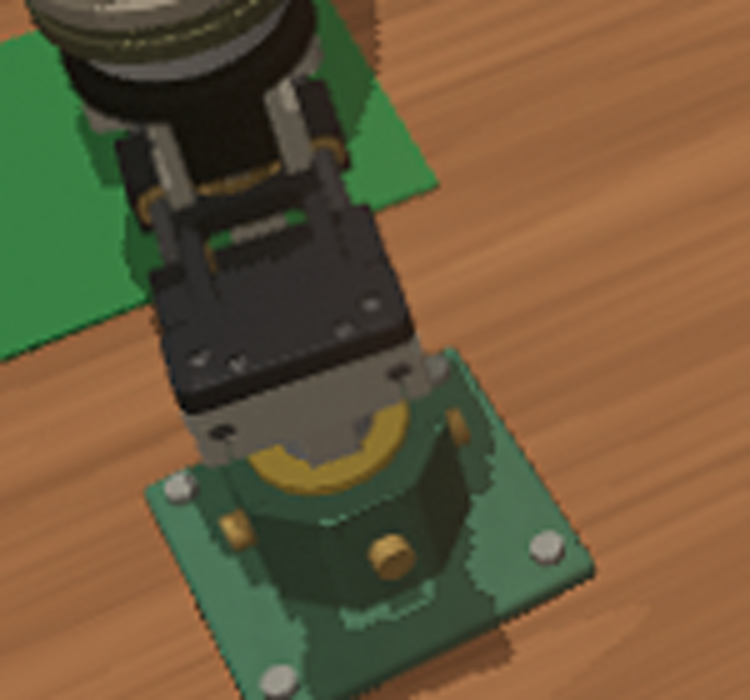

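The flange is almost on the block. The balls now pull the die down at about 18 N, so it is past them. I'll ease it down the last bit.

Emit:
drive_tool(increments=[0,0,0.001,0,0,0,0,0,0,0,0,0])

```text
clock: 9.4
tcp_pos: [0.5137, -0.2414, 0.0819]
tool_rot: [-2.336, -2.099, 0.001]
ft_force: [1.8, 0.2, -16.9]
gripper_width: 0.381
```

Emit:
drive_tool(increments=[0,0,0.001,0,0,0,0,0,0,0,0,0])

```text
clock: 9.57
tcp_pos: [0.5138, -0.2414, 0.0816]
tool_rot: [-2.337, -2.099, 0.001]
ft_force: [-0.4, 0.8, -9.2]
gripper_width: 0.379
```

Emit:
drive_tool(increments=[0,0,0.001,0,0,0,0,0,0,0,0,0])

```text
clock: 9.73
tcp_pos: [0.5138, -0.2414, 0.0815]
tool_rot: [2.337, 2.1, -0.001]
ft_force: [-3.6, 3.6, 4.8]
gripper_width: 0.379
```

Emit:
drive_tool(increments=[0,0,0.001,0,0,0,0,0,0,0,0,0])

```text
clock: 9.9
tcp_pos: [0.5138, -0.2414, 0.0815]
tool_rot: [2.336, 2.099, -0.001]
ft_force: [-5.6, 3.4, 15.1]
gripper_width: 0.377
```

The arm is stalled at 0.0815 m with the force rising, so the flange is on the block. I'll release and retreat.

Emit:
drive_tool(increments=[0,0,-0.001,0,0,0,0,0,0,0,0,0,0,0,0,0,0,0,0,0,0,0,0,0,0,0,0,0,0,0], jaw=1)

```text
clock: 10.32
tcp_pos: [0.5143, -0.2418, 0.0807]
tool_rot: [2.337, 2.099, 0.0]
ft_force: [-0.4, 0.5, 0.1]
gripper_width: 0.69
```

Emit:
drive_tool(increments=[0,0,0,0,0,0,0,0,0,0,0,0,0,0,0,0,0,0,0,0,0,0,0,0,0,0,0,0,0,0])

```text
clock: 10.73
tcp_pos: [0.5141, -0.2416, 0.0805]
tool_rot: [-2.337, -2.099, 0.0]
ft_force: [-0.2, 0.7, 0.1]
gripper_width: 0.995
```

Emit:
drive_tool(increments=[0,0,-0.01,0,0,0,0,0,-0.02,0,0,0,0,0,-0.03,0,0,0,0,0,-0.03,0,0,0,0,0,-0.02,0,0,0])

```text
clock: 11.15
tcp_pos: [0.5147, -0.2416, 0.1938]
tool_rot: [2.336, 2.098, 0.002]
ft_force: [0.1, -0.6, -0.2]
gripper_width: 0.999
```

Run:
```python
from h import *
a=save('scene','s7.png')[:,:,::-1];a=a.copy()
p=bot.camera_params('scene');o=np.array([100,180]);z=cv2.resize(a[180:320,100:250],None,fx=5,fy=5,interpolation=cv2.INTER_CUBIC)
def pr(P):return cv2.projectPoints(np.array(P,float),cv2.Rodrigues(np.array(p['R']))[0],np.array(p['t']),np.array(p['intrinsics']),np.array(p['dist']))[0][:,0]
th=np.linspace(0,2*np.pi,60)
def circ(c,r,zz,col):
    q=(pr([[c[0]+r*np.cos(t),c[1]+r*np.sin(t),zz] for t in th])-o+.5)*5
    cv2.polylines(z,[q.astype(np.int32)],True,col,1)
c=(.5138,-.2414);circ(c,.029,.068,(255,0,0)); circ(c,.018,.108,(0,0,255))
cv2.imwrite('pics/s7z.png',z)
s=bot.read_state();print(s['tcp_pos'],s['ft_force'])
```

```text
[ 0.51612673 -0.24206666  0.19678527] [ 0.77570176 -0.21905179  1.42993241]
```

View pics/s7z.png

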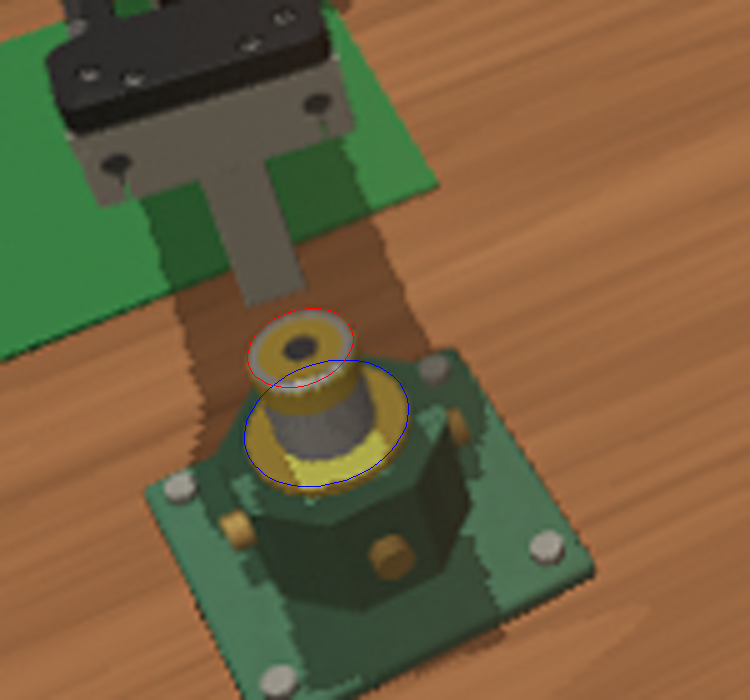

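The die stands in the socket with the flange on the block. The projected home circles for flange (420,325) and top (348,300) match the picture. I'll do a last overall look once the arm has settled.

Emit:
drive_tool(increments=[0,0,0,0,0,0,0,0,0,0,0,0,0,0,0,0,0,0,0,0,0,0,0,0,0,0,0,0,0,0])

```text
clock: 11.62
tcp_pos: [0.5137, -0.2414, 0.1896]
tool_rot: [-2.336, -2.099, 0.001]
ft_force: [0.6, 0.3, 0.3]
gripper_width: 1.0
```

Run:
```python
from h import *
save('scene','s8.png');s=bot.read_state();print(s['tcp_pos'],s['ft_force'],abs(s['qvel']).max())
for t in('yellow_grip','red_grip','blue_grip'):
    for k in bot.mark_of(t,'scene')[:1]: print(t,k,atz('scene',k['at'],.088 if t[0]=='y' else .086))
```

```text
[ 0.51379544 -0.24136388  0.18972714] [ 0.23504542  0.02372273 -0.12053938] 0.003681981903345337
yellow_grip {'at': [256.5, 165.5], 'confidence': 0.71} [ 0.51675734 -0.23647003  0.088     ]
red_grip {'at': [174.6, 387.1], 'confidence': 0.87} [0.54518917 0.23043608 0.086     ]
blue_grip {'at': [163.3, 417.5], 'confidence': 0.74} [0.5501275  0.30952025 0.086     ]
```

View pics/s8.png

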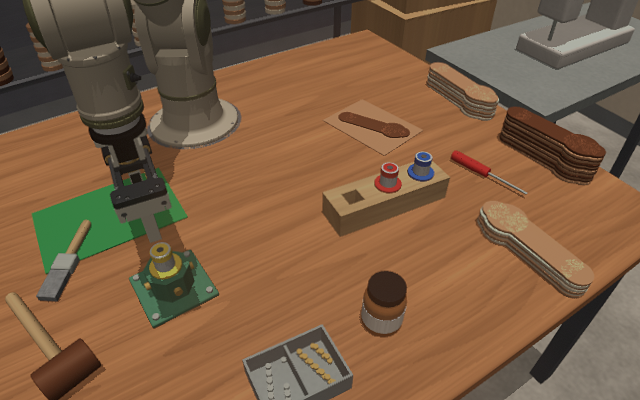

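Yellow is seated in the block at (256,165), and red (175,388) and blue (163,419) are still in the rack. The arm is clear and still.

```bash
python3 -c "
from bench import bot
print(bot.hand_in())"
```

```text
the job is handed in; nothing more can be done
None
```

The yellow die is out of the rack, pressed past the sprung balls into the green block's socket and released. I handed the job in at about 12 s, well inside the 45 s limit.

**Seating:** On the way in, the balls pulled the die down with up to 18 N, so it had passed them. It then stopped at TCP height 0.0815 m with the force rising to 15 N, against an expected home of about 0.082 m. After release, the home outlines of the flange and top projected into the scene picture matched the die.

**Other checks:** Red and blue are still in the rack, and the arm was clear and still with about 0 N on the tool.

**Disagreements and limits:**
- **Position:** The network's final mark for the yellow head was about 5 mm off in y from where I released it. That is about the same error it showed before the move.
- **Camera check:** I made the final seating check from the scene camera only. I did not do a separate push on the head after letting go.

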